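# Pack the whole plaster casts into the set tray

## Task

Pack a set of painted plaster casts: put each of the four whole casts (big round, small round, square and oblong) into the recess of its own shape and size in the wooden tray, painted side up and lying flat on the bottom of the recess. Leave the two broken casts where they lie on the table.

Things in the scene. Friction and masses are not known exactly. Their poses are not given: they have to be found in the camera images.
- big_round: Plaster cast, bare white sides below and a black-painted top with low relief (up to 3 mm high); body 26 mm tall. Whole disc, 54 mm diameter, about 70 g. The origin is the centre of its underside, z up through the painted face. All casts start flat on the table; a tape roll, paint pot and cup (up to 65 mm tall) stand among them.
- small_round: Plaster cast, bare white sides below and a black-painted top with low relief (up to 3 mm high); body 26 mm tall. Whole disc, 38 mm diameter, about 35 g. The origin is the centre of its underside, z up through the painted face. 
- square: Plaster cast, bare white sides below and a black-painted top with low relief (up to 3 mm high); body 26 mm tall. Whole square tile, 50 x 50 mm, sides along its x and y axes, about 75 g. The origin is the centre of its underside, z up through the painted face. 
- oblong: Plaster cast, bare white sides below and a black-painted top with low relief (up to 3 mm high); body 26 mm tall. Whole oblong plaque, 72 mm along its x axis by 38 mm along its y axis, about 80 g. The origin is the centre of its underside, z up through the painted face. 
- broken_round: Plaster cast, bare white sides below and a black-painted top with low relief (up to 3 mm high); body 26 mm tall. A disc of 54 mm diameter with the larger part of its +x half snapped off in a ragged line: a D shape. Does not belong in the tray. The origin is the centre of the former full disc's underside.
- broken_square: Plaster cast, bare white sides below and a black-painted top with low relief (up to 3 mm high); body 26 mm tall. A 50 x 50 mm tile with a stepped piece of about 25 x 25 mm broken out of its +x +y corner: an L shape. Does not belong in the tray. The origin is the centre of the former full square's underside.
- nest_big_round: Fixed light-wood block, 102 x 102 x 12 mm, in a quarter of the tray (which quarter varies); underside 6 mm above the table. Origin: centre of the underside. Flat-bottomed recess with grey felt centred in its top, 8 mm deep (floor 4 mm, mouth 12 mm above the origin): round, 68 mm diameter, for the big round cast. Tray: shallow, 216 mm square, rim 14 mm high; blocks 104 mm apart.
- nest_small_round: Fixed light-wood block, 102 x 102 x 12 mm, in a quarter of the tray (which quarter varies); underside 6 mm above the table. Origin: centre of the underside. Flat-bottomed recess with grey felt centred in its top, 8 mm deep (floor 4 mm, mouth 12 mm above the origin): round, 53 mm diameter, for the small round cast. The four blocks share the tray's yaw.
- nest_square: Fixed light-wood block, 102 x 102 x 12 mm, in a quarter of the tray (which quarter varies); underside 6 mm above the table. Origin: centre of the underside. Flat-bottomed recess with grey felt centred in its top, 8 mm deep (floor 4 mm, mouth 12 mm above the origin): square, 64 x 64 mm along the block's x and y axes, for the square cast.
- nest_oblong: Fixed light-wood block, 102 x 102 x 12 mm, in a quarter of the tray (which quarter varies); underside 6 mm above the table. Origin: centre of the underside. Flat-bottomed recess with grey felt centred in its top, 8 mm deep (floor 4 mm, mouth 12 mm above the origin): oblong, 86 mm along the block's x axis by 52 mm along its y axis, for the oblong cast.
Mind the look-alikes: they are no part of the job. Leave any purple or red look-alike of the square alone. Leave any blue look-alike of the oblong alone.

How it is judged:
By the outcome, as a careful person would: the job done as asked, in the order asked, and still so for the second after the job is handed in, with the robot touching nothing.
It also fails if it takes over 106 s, if anything falls off the work surface, if the arm or the gripper's body presses on something with over 40 N, if the wrist force passes 120 N, or if a joint passes its speed limit or range.

## Robot

A 6-joint arm with a two-finger parallel gripper is mounted at the origin on the work surface. World frame = base frame: x ahead of the robot, y to its left, z up, the work surface at z = 0. Lengths are in m, angles in rad, forces in N, time in s.
With the tool pointing down it reaches from about 0.375 to 0.975 m from the base axis. Payload 3.8 kg.
Tool frame: the origin (TCP) lies midway between the tips of the shut fingers; the grasp point (between the pads) lies 19 mm behind it; z points along the fingers, y is the direction in which the jaws open and shut (so a half turn about z gives the same grasp; the last joint's range is limited). The gripper opens to 85 mm and grips with 20 to 120 N. Pads are 22 mm wide; open, the fingers measure 114 mm over their backs; the gripper's body (76 mm by 85 mm) begins 54 mm behind the grasp point. The pads swing forward as they close: fully open they stand 13 mm farther back than shut.
Start: joints at [-1.283, 0.264, 1.604, -0, 1.274, -0.037], TCP at [0.215, -0.64, 0.231] pointing down, gripper open.
Joint ranges: [-2.63, 2.63], [-0.94, 2.18], [0.31, 2.57], [-1.31, 4.45], [0, 2.66], [-2.55, 2.55]. Speed limits (rad/s): [2.57, 2.57, 3.14, 3.14, 3.14, 3.14].

## Interface

Orientations are given as a rotation vector (axis times angle).
In Python, from workcell import bot gives the robot as it stands.
- The arm moves only by the shell command python3 -m inch 'ROWS' [FORCE]. ROWS is JSON, a list of rows, each an object of numbers: "dx", "dy", "dz": the shift along the tool's x, y, z in m; "ax", "ay", "az": the turn, a rotation vector about the tool's x, y, z in degrees; "fingers": the opening, from -1 (shut) to 1 (fully open). A call has 1 to 20 rows; each row is the pose to reach, as a shift and turn from the pose measured when the call began, along the tool's axes at that moment; what a row does not reach only later rows make up. A row lasts 1/8 s, in which the tool goes at most 62.5 mm and 10.7 degrees, less where a joint would pass 70% of its speed; a pose out of reach is approached as far as the arm can. A call with a gripper value outside its range is refused whole. The fingers move at their own pace and stop on an object; FORCE is the grip in N (left out, the last holds). Time passes only in rows, so rows that repeat a pose let the fingers close. It gives the time, the measured TCP pose, the force and the opening at its end, in the units of the state.
- bot.read_state(): the state, without advancing time (a new reading comes with each control period).
- bot.read_camera(name): name is "scene" or "top"; returns (picture, depth): 480x640x3 uint8, blue, green, red; 480x640 float32, m along the optical axis (not along the pixel's ray), 0 where there is no reading.
- bot.get_calibration(name): a dict with "intrinsics" (3x3 intrinsics, pixels), "view" (4x4, takes a point from world to camera coordinates). Camera axes: x right, y down, z forward; pixel columns grow to the right and rows downward; lengths in m; the calibration is good to about 2 mm. A picture is of the moment at which its call begins. get_calibration takes no time and is no camera call.
- bot.finish_job(): hands the job in, once; it reports no verdict.
Trained networks look in the newest picture that a camera, given by its name, has taken for a name from the list of things; names that differ only in an ending like _2 or _b are one class to them, and where a whole thing is asked for, a point or a joint stands for the part that bears it (a point fixed in the world has none). Each returns a list of dicts, best first, with "p" (0 to 1); they miss things now and then, are a little off and sometimes report something else, mostly with a low value. They report only what shows in the picture. A call takes as long as a camera call. They do not tell look-alikes from the thing itself.
- bot.masks_of(camera, thing): "region" (480x640 bool, what is visible of it) and "box" ([left, top, right, bottom] in pixels, round what is visible of it).
The state is a dict: "time": time; "q": joint angles; "joint_vel": joint speeds; "joint_torque": joint torques, N m; "tool_pos": TCP position; "tcp_rot": TCP orientation; "wrist_force": force on the tool from outside, world axes, zero at the start; "torque": the same for the moment, N m; "width": opening from 0.0 (shut) to 1.0 (fully open).
Only numpy, scipy, OpenCV 4.12 (cv2) and the standard library are available. Lean on these libraries where they do the work, as an engineer would, in place of code of your own. Each camera call takes 0.05 s, during which the arm holds its last target. There are 200 camera calls.

## Working session

There is one attempt and no reset: what is moved stays moved. The work goes in short steps, Python scripts to look and compute and a shell command to move; the robot and the scene stay as the last step left them, time stands still between calls to the robot, and variables do not carry over. Pictures are saved under pics/ and viewed, about 12 in all and at most 16, crops included, and the job is handed in when it is done.

```bash
ls; mkdir -p pics; cat > h.py <<'E'
import numpy as np, cv2
from workcell import bot
def world(cam, D, us, vs):
    c=bot.get_calibration(cam); K=np.array(c['intrinsics']); V=np.array(c['view'])
    z=D[vs,us]; P=np.stack([(us-K[0,2])/K[0,0]*z,(vs-K[1,2])/K[1,1]*z,z,np.ones_like(z)])
    return (np.linalg.inv(V)@P)[:3].T
E
python3 - <<'E'
from h import *
for c in ('top','scene'):
    im,D=bot.read_camera(c); cv2.imwrite(f'pics/{c}0.png',im); np.save(f'{c}0.npy',D)
    k=bot.get_calibration(c); print(c,np.round(np.linalg.inv(k['view']),3).tolist(),k['intrinsics'])
c='top'; im,D=bot.read_camera(c)
for t in ['big_round','small_round','square','oblong','broken_round','broken_square','nest_big_round','nest_small_round','nest_square','nest_oblong']:
    for r in bot.masks_of(c,t)[:4]:
        m=r['region']; v,u=np.nonzero(m&(D>0)); P=world(c,D,u,v)
        zt=np.percentile(P[:,2],80); T=P[P[:,2]>zt-.006]
        rc=cv2.minAreaRect((T[:,:2]*1000).astype(np.float32))
        print(t,round(r['p'],2),r['box'],'z',round(zt,3),'rect',np.round(rc[0],1),np.round(rc[1],1),round(rc[2],1), im[m].mean(0).round())
print(bot.read_state())
E
```

```text
pics
top [[0.018, -0.995, 0.095, 0.382], [-1.0, -0.018, 0.003, -0.068], [-0.001, -0.095, -0.996, 1.072], [0.0, 0.0, 0.0, 1.0]] [[537.40484509   0.         320.87332651]
 [  0.         537.40484509 237.71038648]
 [  0.           0.           1.        ]]
scene [[0.614, 0.675, -0.41, 0.795], [0.789, -0.525, 0.319, -0.308], [0.0, -0.519, -0.855, 0.718], [0.0, 0.0, 0.0, 1.0]] [[439.61287382   0.         319.55069467]
 [  0.         439.61287382 250.30401416]
 [  0.           0.           1.        ]]
big_round 0.98 [316.9, 130.5, 341.9, 160.3] z 0.029 rect [669.1 -78. ] [52.6 51.6] 65.6 [22. 23. 23.]
small_round 0.62 [317.1, 253.7, 334.9, 269.8] z 0.029 rect [432.3 -74.5] [35.3 35. ] 1.4 [25. 25. 25.]
square 0.92 [313.2, 193.9, 344.8, 223.5] z 0.029 rect [541.6 -80.8] [50.2 50.1] 15.2 [19. 20. 19.]
square 0.71 [256.8, 222.7, 289.9, 253.7] z 0.029 rect [474.3  31.3] [48.4 48.6] 57.4 [48. 22. 37.]
square 0.66 [255.7, 171.5, 289.7, 205.7] z 0.029 rect [582.6  30.4] [50.6 50.3] 62.8 [18. 20. 71.]
square 0.65 [170.0, 167.1, 223.6, 224.8] z 0.019 rect [561.  183.4] [106.8 103.2] 4.8 [53. 69. 7
[... 1242 characters left out ...]
8] 5.2 [53. 69. 77.]
{'time': 0.65, 'q': array([-1.28291766e+00,  2.63873020e-01,  1.60397995e+00,  1.52015830e-05,
        1.27372231e+00, -3.68990810e-02]), 'joint_vel': array([-8.64891146e-06,  2.04578801e-03, -4.92592889e-04, -3.01806408e-04,
       -2.88915510e-03,  3.09538720e-04]), 'joint_torque': array([ 1.35071172e-03, -5.14740014e+01, -3.67542350e+01, -7.39839516e-05,
        7.58111601e-04,  1.68661023e-05]), 'tool_pos': array([ 0.21539435, -0.6397091 ,  0.23130877]), 'tcp_rot': array([3.10024738e+00, 5.07911095e-01, 2.60689644e-05]), 'wrist_force': array([ 0.37335448, -0.75343862, -0.9051745 ]), 'torque': array([ 0.02255554,  0.00931122, -0.0593004 ]), 'width': 1.000085870382163}
```

View pics/top0.png

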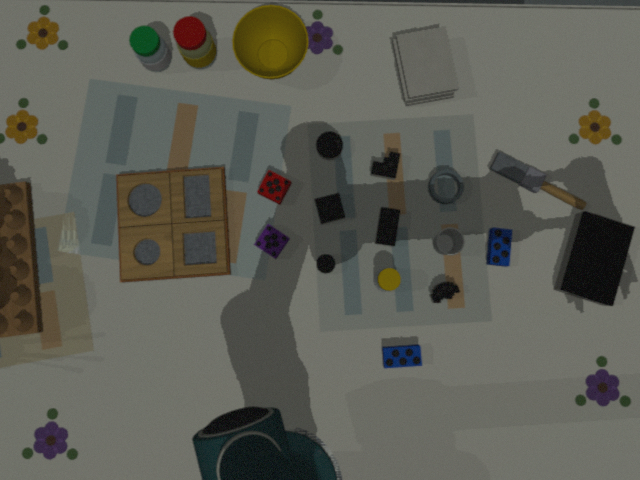

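View pics/scene0.png

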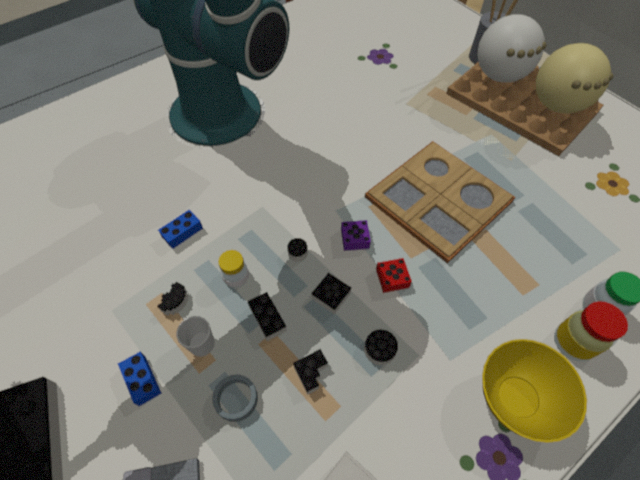

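The top view shows the tray at the upper left, with the big round recess at (145,199), oblong at (197,196), small round at (147,251) and square at (200,248). The black casts are the big round at (329,145), square (330,208), small round (326,263) and oblong (388,226). The red, purple and blue ones are decoys, and the broken casts are at (385,163) and (445,291). I'll take the oblong first.

```bash
cat > go.py <<'E'
import sys; from h import *; from scipy.spatial.transform import Rotation as Ro
s=bot.read_state(); R=Ro.from_rotvec(s['tcp_rot']); x,y,z,a=map(float,sys.argv[1:5])
T=Ro.from_euler('z',a,degrees=True)*Ro.from_euler('x',180,degrees=True)
print('t',round(s['time'],2),'pos',s['tool_pos'].round(4),'w',round(s['width'],3),'F',s['wrist_force'].round(1))
print('d',R.inv().apply(np.array([x,y,z])-s['tool_pos']).round(4),'a',(R.inv()*T).as_rotvec(degrees=True).round(2))
E
python3 go.py .5063 -.1949 .10 -8.3
```

```text
t 0.65 pos [ 0.2154 -0.6397  0.2313] w 1.0 F [ 0.4 -0.8 -0.9]
d [ 0.4176 -0.3287  0.1313] a [ 0.   -0.   26.91]
```

```bash
python3 -m inch '[{"dx":0.4176,"dy":-0.3287,"dz":0,"az":26.9},{"dx":0.4176,"dy":-0.3287,"dz":0,"az":26.9},{"dx":0.4176,"dy":-0.3287,"dz":0,"az":26.9},{"dx":0.4176,"dy":-0.3287,"dz":0,"az":26.9},{"dx":0.4176,"dy":-0.3287,"dz":0,"az":26.9},{"dx":0.4176,"dy":-0.3287,"dz":0,"az":26.9},{"dx":0.4176,"dy":-0.3287,"dz":0,"az":26.9},{"dx":0.4176,"dy":-0.3287,"dz":0,"az":26.9},{"dx":0.4176,"dy":-0.3287,"dz":0,"az":26.9},{"dx":0.4176,"dy":-0.3287,"dz":0,"az":26.9},{"dx":0.4176,"dy":-0.3287,"dz":0.13,"az":26.9},{"dx":0.4176,"dy":-0.3287,"dz":0.13,"az":26.9},{"dx":0.4176,"dy":-0.3287,"dz":0.13,"az":26.9},{"dx":0.4176,"dy":-0.3287,"dz":0.13,"az":26.9}]' 30; python3 go.py .5063 -.1949 .008 -8.3
python3 - <<'E'
from h import *
im,D=bot.read_camera('scene'); cv2.imwrite('pics/s1.png',im[180:480,80:480])
E
```

```text
t 0.65 pos [ 0.2154 -0.6397  0.2313] w 1.0 F [ 0.4 -0.8 -0.9]
d [ 0.4176 -0.3287  0.2233] a [ 0.   -0.   26.91]invalid input at $[0]: expected keys dx, dy, dz, ax, ay, az, fingers
```

View pics/s1.png

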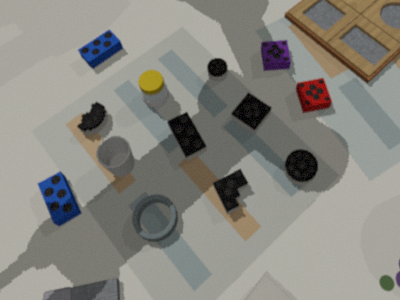

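Nothing moved because every row needs all seven keys.

```bash
python3 -m inch '[{"dx":0.418,"dy":-0.329,"dz":0,"ax":0,"ay":0,"az":26.9,"fingers":1},{"dx":0.418,"dy":-0.329,"dz":0,"ax":0,"ay":0,"az":26.9,"fingers":1},{"dx":0.418,"dy":-0.329,"dz":0,"ax":0,"ay":0,"az":26.9,"fingers":1},{"dx":0.418,"dy":-0.329,"dz":0,"ax":0,"ay":0,"az":26.9,"fingers":1},{"dx":0.418,"dy":-0.329,"dz":0,"ax":0,"ay":0,"az":26.9,"fingers":1},{"dx":0.418,"dy":-0.329,"dz":0,"ax":0,"ay":0,"az":26.9,"fingers":1},{"dx":0.418,"dy":-0.329,"dz":0,"ax":0,"ay":0,"az":26.9,"fingers":1},{"dx":0.418,"dy":-0.329,"dz":0,"ax":0,"ay":0,"az":26.9,"fingers":1},{"dx":0.418,"dy":-0.329,"dz":0,"ax":0,"ay":0,"az":26.9,"fingers":1},{"dx":0.418,"dy":-0.329,"dz":0.13,"ax":0,"ay":0,"az":26.9,"fingers":1},{"dx":0.418,"dy":-0.329,"dz":0.13,"ax":0,"ay":0,"az":26.9,"fingers":1},{"dx":0.418,"dy":-0.329,"dz":0.13,"ax":0,"ay":0,"az":26.9,"fingers":1},{"dx":0.418,"dy":-0.329,"dz":0.13,"ax":0,"ay":0,"az":26.9,"fingers":1},{"dx":0.418,"dy":-0.329,"dz":0.13,"ax":0,"ay":0,"az":26.9,"fingers":1}]' 30; python3 go.py .5063 -.1949 .008 -8.3
python3 - <<'E'
from h import *
im,D=bot.read_camera('scene'); cv2.imwrite('pics/s2.png',im[180:480,80:480])
E
```

```text
time: 2.45
tool_pos: [0.509, -0.1958, 0.1047]
tcp_rot: [3.131, -0.228, 0.009]
wrist_force: [0.3, -1.1, 0.6]
width: 0.998
t 2.45 pos [ 0.509  -0.1958  0.1047] w 0.998 F [ 0.3 -1.1  0.6]
d [-0.0034 -0.0007  0.0967] a [ 0.09 -0.32 -0.01]
```

View pics/s2.png

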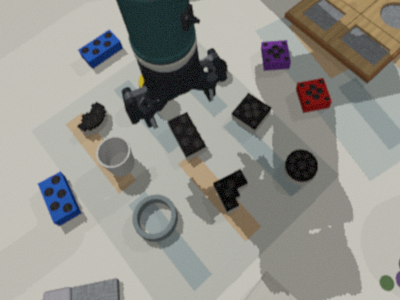

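The crop shows the jaws straddling the oblong at (187,133), with clear space on both sides. Now I'll descend, grip and lift.

```bash
python3 -m inch '[{"dx":-0.003,"dy":-0.001,"dz":0.05,"ax":0,"ay":-0.3,"az":0,"fingers":1},{"dx":-0.003,"dy":-0.001,"dz":0.096,"ax":0,"ay":-0.3,"az":0,"fingers":1},{"dx":-0.003,"dy":-0.001,"dz":0.096,"ax":0,"ay":-0.3,"az":0,"fingers":1},{"dx":-0.003,"dy":-0.001,"dz":0.096,"ax":0,"ay":-0.3,"az":0,"fingers":1},{"dx":-0.003,"dy":-0.001,"dz":0.096,"ax":0,"ay":-0.3,"az":0,"fingers":-1},{"dx":-0.003,"dy":-0.001,"dz":0.096,"ax":0,"ay":-0.3,"az":0,"fingers":-1},{"dx":-0.003,"dy":-0.001,"dz":0.096,"ax":0,"ay":-0.3,"az":0,"fingers":-1},{"dx":-0.003,"dy":-0.001,"dz":0.096,"ax":0,"ay":-0.3,"az":0,"fingers":-1},{"dx":-0.003,"dy":-0.001,"dz":0.096,"ax":0,"ay":-0.3,"az":0,"fingers":-1},{"dx":-0.003,"dy":-0.001,"dz":0.096,"ax":0,"ay":-0.3,"az":0,"fingers":-1}]' 30; python3 go.py .5618 .1835 .10 4.9
```

```text
time: 3.75
tool_pos: [0.5077, -0.1951, 0.0101]
tcp_rot: [3.131, -0.227, 0.004]
wrist_force: [-1.0, -0.9, 6.4]
width: 0.441
t 3.75 pos [ 0.5077 -0.1951  0.0101] w 0.441 F [-1.  -0.9  6.4]
d [-0.001  -0.3822 -0.0908] a [  0.15  -0.13 -13.21]
```

```bash
python3 -m inch '[{"dx":0,"dy":0,"dz":-0.05,"ax":0,"ay":0,"az":0,"fingers":-1},{"dx":0,"dy":0,"dz":-0.09,"ax":0,"ay":0,"az":0,"fingers":-1},{"dx":0,"dy":-0.05,"dz":-0.09,"ax":0,"ay":0,"az":-3,"fingers":-1},{"dx":0,"dy":-0.1,"dz":-0.09,"ax":0,"ay":0,"az":-6,"fingers":-1},{"dx":0,"dy":-0.15,"dz":-0.09,"ax":0,"ay":0,"az":-9,"fingers":-1},{"dx":0,"dy":-0.2,"dz":-0.09,"ax":0,"ay":0,"az":-13.2,"fingers":-1},{"dx":0,"dy":-0.25,"dz":-0.09,"ax":0,"ay":0,"az":-13.2,"fingers":-1},{"dx":0,"dy":-0.3,"dz":-0.09,"ax":0,"ay":0,"az":-13.2,"fingers":-1},{"dx":0,"dy":-0.35,"dz":-0.09,"ax":0,"ay":0,"az":-13.2,"fingers":-1},{"dx":0,"dy":-0.382,"dz":-0.09,"ax":0,"ay":0,"az":-13.2,"fingers":-1},{"dx":0,"dy":-0.382,"dz":-0.09,"ax":0,"ay":0,"az":-13.2,"fingers":-1},{"dx":0,"dy":-0.382,"dz":-0.09,"ax":0,"ay":0,"az":-13.2,"fingers":-1},{"dx":0,"dy":-0.382,"dz":-0.09,"ax":0,"ay":0,"az":-13.2,"fingers":-1}]'; python3 go.py .563 .1835 .021 4.9
python3 - <<'E'
from h import *
im,D=bot.read_camera('scene'); cv2.imwrite('pics/s3.png',cv2.resize(im[100:300,300:560],None,fx=2,fy=2))
E
```

```text
time: 5.38
tool_pos: [0.5624, 0.1819, 0.099]
tcp_rot: [3.136, 0.132, 0.002]
wrist_force: [0.3, -0.4, 0.5]
width: 0.435
t 5.38 pos [0.5624 0.1819 0.099 ] w 0.435 F [ 0.3 -0.4  0.5]
d [ 0.0006 -0.0018  0.078 ] a [ 0.18 -0.07 -0.08]
```

View pics/s3.png

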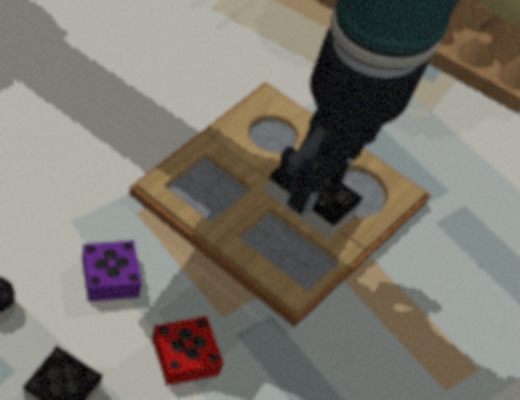

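The cast is held level above its recess at (290,250). Now I'll lower and release it.

```bash
python3 -m inch '[{"dx":0.001,"dy":-0.002,"dz":0.04,"ax":0,"ay":0,"az":0,"fingers":-1},{"dx":0.001,"dy":-0.002,"dz":0.068,"ax":0,"ay":0,"az":0,"fingers":-1},{"dx":0.001,"dy":-0.002,"dz":0.077,"ax":0,"ay":0,"az":0,"fingers":-1},{"dx":0.001,"dy":-0.002,"dz":0.078,"ax":0,"ay":0,"az":0,"fingers":-1},{"dx":0.001,"dy":-0.002,"dz":0.078,"ax":0,"ay":0,"az":0,"fingers":-1},{"dx":0.001,"dy":-0.002,"dz":0.078,"ax":0,"ay":0,"az":0,"fingers":0.2},{"dx":0.001,"dy":-0.002,"dz":0.078,"ax":0,"ay":0,"az":0,"fingers":0.6},{"dx":0.001,"dy":-0.002,"dz":0.078,"ax":0,"ay":0,"az":0,"fingers":1},{"dx":0.001,"dy":-0.002,"dz":0.078,"ax":0,"ay":0,"az":0,"fingers":1},{"dx":0.001,"dy":-0.002,"dz":0.04,"ax":0,"ay":0,"az":0,"fingers":1},{"dx":0.001,"dy":-0.002,"dz":0,"ax":0,"ay":0,"az":0,"fingers":1},{"dx":0.001,"dy":-0.002,"dz":0,"ax":0,"ay":0,"az":0,"fingers":1}]'; python3 go.py .5416 -.0808 .10 15.2
```

```text
time: 6.92
tool_pos: [0.5667, 0.185, 0.1034]
tcp_rot: [3.138, 0.132, 0.015]
wrist_force: [-0.5, 0.3, 0.7]
width: 0.999
t 6.92 pos [0.5667 0.185  0.1034] w 0.999 F [-0.5  0.3  0.7]
d [-0.0473  0.2627  0.0034] a [  0.13  -0.54 -10.38]
```

```bash
python3 -m inch '[{"dx":-0.012,"dy":0.06,"dz":0,"ax":0,"ay":-0.5,"az":-5,"fingers":1},{"dx":-0.024,"dy":0.12,"dz":0,"ax":0,"ay":-0.5,"az":-10,"fingers":1},{"dx":-0.036,"dy":0.18,"dz":0,"ax":0,"ay":-0.5,"az":-10.4,"fingers":1},{"dx":-0.047,"dy":0.24,"dz":0,"ax":0,"ay":-0.5,"az":-10.4,"fingers":1},{"dx":-0.047,"dy":0.263,"dz":0,"ax":0,"ay":-0.5,"az":-10.4,"fingers":1},{"dx":-0.047,"dy":0.263,"dz":0,"ax":0,"ay":-0.5,"az":-10.4,"fingers":1},{"dx":-0.047,"dy":0.263,"dz":0,"ax":0,"ay":-0.5,"az":-10.4,"fingers":1},{"dx":-0.047,"dy":0.263,"dz":0,"ax":0,"ay":-0.5,"az":-10.4,"fingers":1}]'; python3 go.py .5416 -.0808 .008 15.2
python3 - <<'E'
from h import *
im,D=bot.read_camera('top'); cv2.imwrite('pics/t4.png',cv2.resize(im[130:290,100:360],None,fx=3,fy=3))
E
```

```text
time: 7.92
tool_pos: [0.5416, -0.0798, 0.1029]
tcp_rot: [3.112, 0.418, -0.0]
wrist_force: [-0.5, -0.3, -0.4]
width: 1.002
t 7.92 pos [ 0.5416 -0.0798  0.1029] w 1.002 F [-0.5 -0.3 -0.4]
d [-0.0002  0.0008  0.0949] a [0.1  0.02 0.1 ]
```

View pics/t4.png

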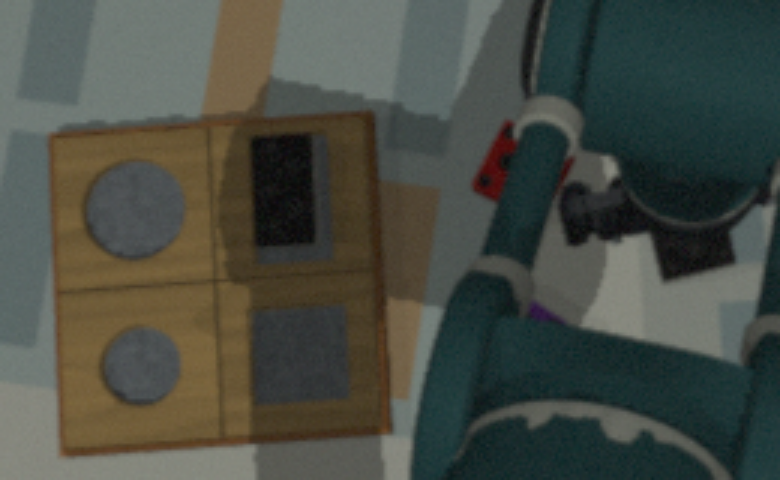

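The oblong sits in its recess at (283,190), toward the left edge. The gripper is over the square. I'll grip the square and check the oblong's height and offset.

```bash
python3 -m inch '[{"dx":0,"dy":0.001,"dz":0.05,"ax":0,"ay":0,"az":0,"fingers":1},{"dx":0,"dy":0.001,"dz":0.094,"ax":0,"ay":0,"az":0,"fingers":1},{"dx":0,"dy":0.001,"dz":0.094,"ax":0,"ay":0,"az":0,"fingers":1},{"dx":0,"dy":0.001,"dz":0.094,"ax":0,"ay":0,"az":0,"fingers":1},{"dx":0,"dy":0.001,"dz":0.094,"ax":0,"ay":0,"az":0,"fingers":-1},{"dx":0,"dy":0.001,"dz":0.094,"ax":0,"ay":0,"az":0,"fingers":-1},{"dx":0,"dy":0.001,"dz":0.094,"ax":0,"ay":0,"az":0,"fingers":-1},{"dx":0,"dy":0.001,"dz":0.094,"ax":0,"ay":0,"az":0,"fingers":-1},{"dx":0,"dy":0.001,"dz":0.094,"ax":0,"ay":0,"az":0,"fingers":-1}]'
python3 - <<'E'
from h import *
im,D=bot.read_camera('top'); hsv=cv2.cvtColor(im,cv2.COLOR_BGR2HSV)
def reg(m,n,lo=None,hi=None):
    k,l,st,_=cv2.connectedComponentsWithStats(m.astype(np.uint8))
    for i in range(1,k):
        if st[i,4]<150: continue
        v,u=np.nonzero((l==i)&(D>0)); P=world('top',D,u,v); rc=cv2.minAreaRect((P[:,:2]*1000).astype(np.float32))
        print(n,'z5/50/95',(np.percentile(P[:,2],[5,50,95])*1000).round(1),np.round(rc[0],1),np.round(rc[1],1),round(rc[2],1))
box=np.zeros(D.shape,bool); box[172:274,122:225]=1
reg(box&(hsv[...,2]<35),'dark')
D0=np.load('top0.npy'); im0=cv2.imread('pics/top0.png'); h0=cv2.cvtColor(im0,cv2.COLOR_BGR2HSV)
D=D0; reg(box&(h0[...,1]<70),'felt')
E
python3 go.py .4598 .1747 .10 4.9
```

```text
time: 9.1
tool_pos: [0.5437, -0.0813, 0.011]
tcp_rot: [3.111, 0.418, 0.005]
wrist_force: [-1.8, 0.3, 5.4]
width: 0.582
dark z5/50/95 [32.9 37.2 40.8] [564.3 184.3] [70.8 37.8] 5.0
felt z5/50/95 [ 7.9 11.2 14.8] [561.8 183.2] [85.5 53.7] 4.9
felt z5/50/95 [ 8.  11.3 14.6] [554.3 286.7] [64.6 66.5] 36.4
felt z5/50/95 [ 8.1 11.2 14.5] [458.3 173.6] [63.2 65.1] 5.1
felt z5/50/95 [ 8.3 11.4 14.7] [449.1 277.6] [50.8 50.2] 7.3
t 9.15 pos [ 0.5437 -0.0813  0.011 ] w 0.579 F [-0.4  1.3  6.9]
d [-0.0131 -0.2688 -0.0899] a [ 0.18 -0.19 10.41]
```

The oblong is within 2.5 mm of its recess centre, with its top at 37 mm, so it is seated. The square is gripped, and I'll carry it next.

```bash
python3 -m inch '[{"dx":0,"dy":0,"dz":-0.05,"ax":0,"ay":0,"az":0,"fingers":-1},{"dx":0,"dy":0,"dz":-0.09,"ax":0,"ay":0,"az":0,"fingers":-1},{"dx":0,"dy":-0.05,"dz":-0.09,"ax":0,"ay":0,"az":3,"fingers":-1},{"dx":-0.004,"dy":-0.1,"dz":-0.09,"ax":0,"ay":0,"az":6,"fingers":-1},{"dx":-0.008,"dy":-0.15,"dz":-0.09,"ax":0,"ay":0,"az":9,"fingers":-1},{"dx":-0.013,"dy":-0.2,"dz":-0.09,"ax":0,"ay":0,"az":10.4,"fingers":-1},{"dx":-0.013,"dy":-0.24,"dz":-0.09,"ax":0,"ay":0,"az":10.4,"fingers":-1},{"dx":-0.013,"dy":-0.268,"dz":-0.09,"ax":0,"ay":0,"az":10.4,"fingers":-1},{"dx":-0.013,"dy":-0.268,"dz":-0.09,"ax":0,"ay":0,"az":10.4,"fingers":-1},{"dx":-0.013,"dy":-0.268,"dz":-0.09,"ax":0,"ay":0,"az":10.4,"fingers":-1},{"dx":-0.013,"dy":-0.268,"dz":-0.09,"ax":0,"ay":0,"az":10.4,"fingers":-1}]'; python3 go.py .4600 .1735 .0215 4.9
```

```text
time: 10.52
tool_pos: [0.4604, 0.1731, 0.1002]
tcp_rot: [3.136, 0.132, 0.006]
wrist_force: [0.3, 0.1, -0.6]
width: 0.578
t 10.53 pos [0.4604 0.1731 0.1002] w 0.578 F [ 0.3  0.1 -0.6]
d [-0.0006 -0.0007  0.0787] a [ 0.17 -0.21 -0.06]
```

```bash
python3 -m inch '[{"dx":0,"dy":-0.001,"dz":0.04,"ax":0,"ay":0,"az":0,"fingers":-1},{"dx":0,"dy":-0.001,"dz":0.068,"ax":0,"ay":0,"az":0,"fingers":-1},{"dx":0,"dy":-0.001,"dz":0.077,"ax":0,"ay":0,"az":0,"fingers":-1},{"dx":0,"dy":-0.001,"dz":0.079,"ax":0,"ay":0,"az":0,"fingers":-1},{"dx":0,"dy":-0.001,"dz":0.079,"ax":0,"ay":0,"az":0,"fingers":-1},{"dx":0,"dy":-0.001,"dz":0.079,"ax":0,"ay":0,"az":0,"fingers":0.5},{"dx":0,"dy":-0.001,"dz":0.079,"ax":0,"ay":0,"az":0,"fingers":0.8},{"dx":0,"dy":-0.001,"dz":0.079,"ax":0,"ay":0,"az":0,"fingers":1},{"dx":0,"dy":-0.001,"dz":0.079,"ax":0,"ay":0,"az":0,"fingers":1},{"dx":0,"dy":-0.001,"dz":0.04,"ax":0,"ay":0,"az":0,"fingers":1},{"dx":0,"dy":-0.001,"dz":0,"ax":0,"ay":0,"az":0,"fingers":1},{"dx":0,"dy":-0.001,"dz":0,"ax":0,"ay":0,"az":0,"fingers":1}]'; python3 go.py .4323 -.0745 .10 5
```

```text
time: 12.02
tool_pos: [0.4634, 0.1752, 0.1039]
tcp_rot: [3.138, 0.133, 0.018]
wrist_force: [0.8, 0.8, 0.0]
width: 1.001
t 12.03 pos [0.4634 0.1752 0.1039] w 1.001 F [0.8 0.8 0. ]
d [-0.0521  0.2461  0.0036] a [ 0.07 -0.65 -0.16]
```

```bash
python3 -m inch '[{"dx":-0.012,"dy":0.06,"dz":0,"ax":0,"ay":-0.6,"az":0,"fingers":1},{"dx":-0.024,"dy":0.12,"dz":0,"ax":0,"ay":-0.6,"az":0,"fingers":1},{"dx":-0.038,"dy":0.18,"dz":0,"ax":0,"ay":-0.6,"az":0,"fingers":1},{"dx":-0.052,"dy":0.23,"dz":0,"ax":0,"ay":-0.6,"az":0,"fingers":1},{"dx":-0.052,"dy":0.246,"dz":0,"ax":0,"ay":-0.6,"az":0,"fingers":1},{"dx":-0.052,"dy":0.246,"dz":0,"ax":0,"ay":-0.6,"az":0,"fingers":1},{"dx":-0.052,"dy":0.246,"dz":0,"ax":0,"ay":-0.6,"az":0,"fingers":1},{"dx":-0.052,"dy":0.246,"dz":0,"ax":0,"ay":-0.6,"az":0,"fingers":1}]'; python3 go.py .4323 -.0745 .008 5
python3 - <<'E'
from h import *
im,D=bot.read_camera('scene'); cv2.imwrite('pics/s5.png',cv2.resize(im[130:430,130:530],None,fx=2,fy=2))
E
```

```text
time: 13.02
tool_pos: [0.4325, -0.0731, 0.1034]
tcp_rot: [3.138, 0.136, 0.001]
wrist_force: [0.9, 0.2, -0.1]
width: 1.0
t 13.03 pos [ 0.4325 -0.0731  0.1034] w 1.0 F [ 0.9  0.2 -0.1]
d [-0.0004  0.0013  0.0954] a [ 0.04 -0.03 -0.05]
```

View pics/s5.png

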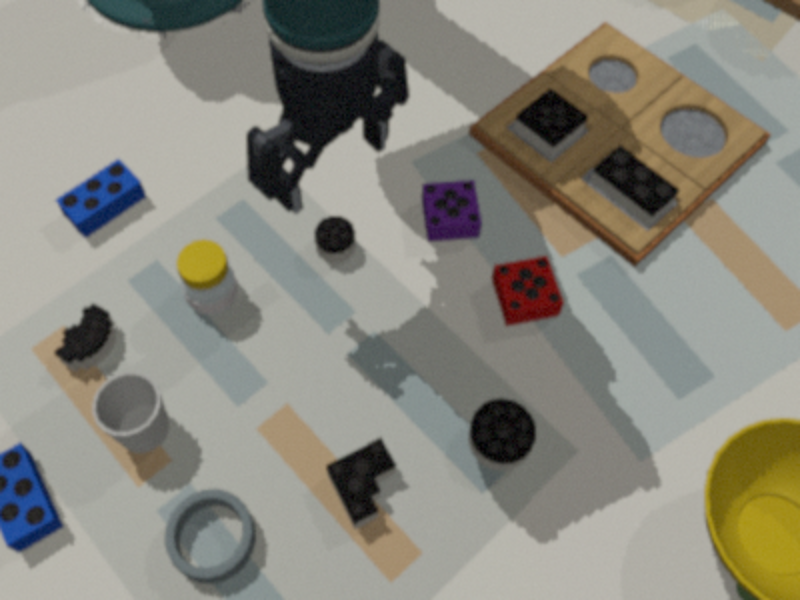

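Both placed casts are in their recesses, the square at (550,120) and the oblong at (633,183). The gripper is over the small round at (335,235). Next I'll grip it and lift.

```bash
python3 -m inch '[{"dx":0,"dy":0.001,"dz":0.05,"ax":0,"ay":0,"az":0,"fingers":1},{"dx":0,"dy":0.001,"dz":0.094,"ax":0,"ay":0,"az":0,"fingers":1},{"dx":0,"dy":0.001,"dz":0.095,"ax":0,"ay":0,"az":0,"fingers":1},{"dx":0,"dy":0.001,"dz":0.095,"ax":0,"ay":0,"az":0,"fingers":1},{"dx":0,"dy":0.001,"dz":0.095,"ax":0,"ay":0,"az":0,"fingers":-1},{"dx":0,"dy":0.001,"dz":0.095,"ax":0,"ay":0,"az":0,"fingers":-1},{"dx":0,"dy":0.001,"dz":0.095,"ax":0,"ay":0,"az":0,"fingers":-1},{"dx":0,"dy":0.001,"dz":0.095,"ax":0,"ay":0,"az":0,"fingers":-1},{"dx":0,"dy":0.001,"dz":0.095,"ax":0,"ay":0,"az":0,"fingers":-1},{"dx":0,"dy":0.001,"dz":0.095,"ax":0,"ay":0,"az":0,"fingers":-1}]'; python3 go.py .450 .2776 .10 4.9
```

```text
time: 14.32
tool_pos: [0.4337, -0.0745, 0.0099]
tcp_rot: [3.137, 0.136, 0.004]
wrist_force: [-0.8, -0.7, 6.2]
width: 0.43
t 14.32 pos [ 0.4337 -0.0745  0.0099] w 0.43 F [-0.8 -0.7  6.2]
d [ 0.0468 -0.3493 -0.0905] a [ 0.08 -0.14  0.05]
```

```bash
python3 -m inch '[{"dx":0,"dy":0,"dz":-0.05,"ax":0,"ay":0,"az":0,"fingers":-1},{"dx":0,"dy":0,"dz":-0.09,"ax":0,"ay":0,"az":0,"fingers":-1},{"dx":0.008,"dy":-0.05,"dz":-0.09,"ax":0,"ay":0,"az":0,"fingers":-1},{"dx":0.015,"dy":-0.1,"dz":-0.09,"ax":0,"ay":0,"az":0,"fingers":-1},{"dx":0.022,"dy":-0.15,"dz":-0.09,"ax":0,"ay":0,"az":0,"fingers":-1},{"dx":0.03,"dy":-0.2,"dz":-0.09,"ax":0,"ay":0,"az":0,"fingers":-1},{"dx":0.036,"dy":-0.25,"dz":-0.09,"ax":0,"ay":0,"az":0,"fingers":-1},{"dx":0.042,"dy":-0.3,"dz":-0.09,"ax":0,"ay":0,"az":0,"fingers":-1},{"dx":0.047,"dy":-0.349,"dz":-0.09,"ax":0,"ay":0,"az":0,"fingers":-1},{"dx":0.047,"dy":-0.349,"dz":-0.09,"ax":0,"ay":0,"az":0,"fingers":-1},{"dx":0.047,"dy":-0.349,"dz":-0.09,"ax":0,"ay":0,"az":0,"fingers":-1},{"dx":0.047,"dy":-0.349,"dz":-0.09,"ax":0,"ay":0,"az":0,"fingers":-1}]'; python3 go.py .4500 .2776 .0205 4.9
```

```text
time: 15.82
tool_pos: [0.45, 0.276, 0.0992]
tcp_rot: [3.137, 0.133, 0.003]
wrist_force: [-1.3, -0.2, 0.3]
width: 0.433
t 15.82 pos [0.45   0.276  0.0992] w 0.433 F [-1.3 -0.2  0.3]
d [ 0.     -0.0018  0.0787] a [ 0.12 -0.11 -0.03]
```

```bash
python3 -m inch '[{"dx":0,"dy":-0.002,"dz":0.04,"ax":0,"ay":0,"az":0,"fingers":-1},{"dx":0,"dy":-0.002,"dz":0.068,"ax":0,"ay":0,"az":0,"fingers":-1},{"dx":0,"dy":-0.002,"dz":0.077,"ax":0,"ay":0,"az":0,"fingers":-1},{"dx":0,"dy":-0.002,"dz":0.079,"ax":0,"ay":0,"az":0,"fingers":-1},{"dx":0,"dy":-0.002,"dz":0.079,"ax":0,"ay":0,"az":0,"fingers":-1},{"dx":0,"dy":-0.002,"dz":0.079,"ax":0,"ay":0,"az":0,"fingers":0.2},{"dx":0,"dy":-0.002,"dz":0.079,"ax":0,"ay":0,"az":0,"fingers":0.6},{"dx":0,"dy":-0.002,"dz":0.079,"ax":0,"ay":0,"az":0,"fingers":0.8},{"dx":0,"dy":-0.002,"dz":0.079,"ax":0,"ay":0,"az":0,"fingers":0.8},{"dx":0,"dy":-0.002,"dz":0.04,"ax":0,"ay":0,"az":0,"fingers":0.8},{"dx":0,"dy":-0.002,"dz":0,"ax":0,"ay":0,"az":0,"fingers":1},{"dx":0,"dy":-0.002,"dz":0,"ax":0,"ay":0,"az":0,"fingers":1}]'; python3 go.py .6691 -.0780 .10 5
```

```text
time: 17.32
tool_pos: [0.4527, 0.2797, 0.1032]
tcp_rot: [-3.137, -0.134, -0.014]
wrist_force: [0.7, 0.4, 0.7]
width: 1.004
t 17.32 pos [0.4527 0.2797 0.1032] w 1.004 F [0.7 0.4 0.7]
d [0.1851 0.3748 0.0044] a [-0.07 -0.52 -0.12]
```

```bash
python3 -m inch '[{"dx":0.025,"dy":0.05,"dz":0,"ax":0,"ay":-0.5,"az":0,"fingers":1},{"dx":0.05,"dy":0.1,"dz":0,"ax":0,"ay":-0.5,"az":0,"fingers":1},{"dx":0.075,"dy":0.15,"dz":0,"ax":0,"ay":-0.5,"az":0,"fingers":1},{"dx":0.1,"dy":0.2,"dz":0,"ax":0,"ay":-0.5,"az":0,"fingers":1},{"dx":0.125,"dy":0.25,"dz":0,"ax":0,"ay":-0.5,"az":0,"fingers":1},{"dx":0.15,"dy":0.3,"dz":0,"ax":0,"ay":-0.5,"az":0,"fingers":1},{"dx":0.175,"dy":0.35,"dz":0,"ax":0,"ay":-0.5,"az":0,"fingers":1},{"dx":0.185,"dy":0.375,"dz":0,"ax":0,"ay":-0.5,"az":0,"fingers":1},{"dx":0.185,"dy":0.375,"dz":0,"ax":0,"ay":-0.5,"az":0,"fingers":1},{"dx":0.185,"dy":0.375,"dz":0,"ax":0,"ay":-0.5,"az":0,"fingers":1},{"dx":0.185,"dy":0.375,"dz":0,"ax":0,"ay":-0.5,"az":0,"fingers":1}]'; python3 go.py .6691 -.0780 .008 5
python3 - <<'E'
from h import *
im,D=bot.read_camera('scene'); cv2.imwrite('pics/s6.png',cv2.resize(im[130:430,230:530],None,fx=2,fy=2))
E
```

```text
time: 18.7
tool_pos: [0.668, -0.0766, 0.1041]
tcp_rot: [-3.137, -0.136, 0.001]
wrist_force: [0.2, 1.0, 0.9]
width: 0.998
t 18.7 pos [ 0.668  -0.0766  0.1041] w 0.998 F [0.2 1.  0.9]
d [0.001  0.0017 0.0961] a [-0.11  0.03 -0.03]
```

View pics/s6.png

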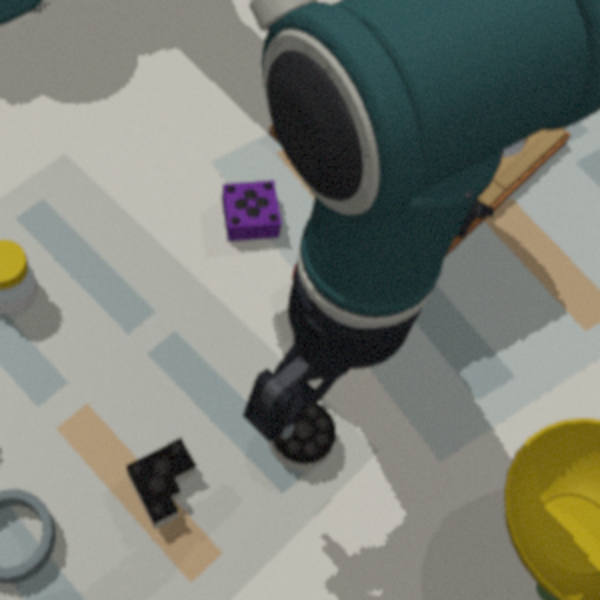

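The jaws are over the big round at (303,432), clear of the broken square at (165,480).

```bash
python3 -m inch '[{"dx":0.001,"dy":0.002,"dz":0.05,"ax":0,"ay":0,"az":0,"fingers":1},{"dx":0.001,"dy":0.002,"dz":0.094,"ax":0,"ay":0,"az":0,"fingers":1},{"dx":0.001,"dy":0.002,"dz":0.096,"ax":0,"ay":0,"az":0,"fingers":1},{"dx":0.001,"dy":0.002,"dz":0.096,"ax":0,"ay":0,"az":0,"fingers":1},{"dx":0.001,"dy":0.002,"dz":0.096,"ax":0,"ay":0,"az":0,"fingers":-1},{"dx":0.001,"dy":0.002,"dz":0.096,"ax":0,"ay":0,"az":0,"fingers":-1},{"dx":0.001,"dy":0.002,"dz":0.096,"ax":0,"ay":0,"az":0,"fingers":-1},{"dx":0.001,"dy":0.002,"dz":0.096,"ax":0,"ay":0,"az":0,"fingers":-1},{"dx":0.001,"dy":0.002,"dz":0.096,"ax":0,"ay":0,"az":0,"fingers":-1}]'; python3 go.py .555 .2867 .10 4.9
```

```text
time: 19.88
tool_pos: [0.6713, -0.0787, 0.0111]
tcp_rot: [-3.138, -0.136, -0.006]
wrist_force: [-1.2, 1.5, 6.4]
width: 0.614
t 19.88 pos [ 0.6713 -0.0787  0.0111] w 0.614 F [-1.2  1.5  6.4]
d [-0.0839 -0.3742 -0.0889] a [-0.04 -0.22  0.07]
```

```bash
python3 -m inch '[{"dx":0,"dy":0,"dz":-0.05,"ax":0,"ay":0,"az":0,"fingers":-1},{"dx":0,"dy":0,"dz":-0.09,"ax":0,"ay":0,"az":0,"fingers":-1},{"dx":-0.012,"dy":-0.05,"dz":-0.09,"ax":0,"ay":0,"az":0,"fingers":-1},{"dx":-0.024,"dy":-0.1,"dz":-0.09,"ax":0,"ay":0,"az":0,"fingers":-1},{"dx":-0.035,"dy":-0.15,"dz":-0.09,"ax":0,"ay":0,"az":0,"fingers":-1},{"dx":-0.046,"dy":-0.2,"dz":-0.09,"ax":0,"ay":0,"az":0,"fingers":-1},{"dx":-0.057,"dy":-0.25,"dz":-0.09,"ax":0,"ay":0,"az":0,"fingers":-1},{"dx":-0.068,"dy":-0.3,"dz":-0.09,"ax":0,"ay":0,"az":0,"fingers":-1},{"dx":-0.078,"dy":-0.35,"dz":-0.09,"ax":0,"ay":0,"az":0,"fingers":-1},{"dx":-0.084,"dy":-0.374,"dz":-0.09,"ax":0,"ay":0,"az":0,"fingers":-1},{"dx":-0.084,"dy":-0.374,"dz":-0.09,"ax":0,"ay":0,"az":0,"fingers":-1},{"dx":-0.084,"dy":-0.374,"dz":-0.09,"ax":0,"ay":0,"az":0,"fingers":-1},{"dx":-0.084,"dy":-0.374,"dz":-0.09,"ax":0,"ay":0,"az":0,"fingers":-1}]'; python3 go.py .5555 .2867 .0215 4.9
```

```text
time: 21.5
tool_pos: [0.5553, 0.2854, 0.1013]
tcp_rot: [-3.138, -0.134, -0.006]
wrist_force: [-0.0, -0.2, -0.9]
width: 0.615
t 21.5 pos [0.5553 0.2854 0.1013] w 0.615 F [-0.  -0.2 -0.9]
d [-0.     -0.0012  0.0798] a [-0.03 -0.23 -0.  ]
```

```bash
python3 -m inch '[{"dx":0,"dy":-0.001,"dz":0.04,"ax":0,"ay":0,"az":0,"fingers":-1},{"dx":0,"dy":-0.001,"dz":0.068,"ax":0,"ay":0,"az":0,"fingers":-1},{"dx":0,"dy":-0.001,"dz":0.078,"ax":0,"ay":0,"az":0,"fingers":-1},{"dx":0,"dy":-0.001,"dz":0.08,"ax":0,"ay":0,"az":0,"fingers":-1},{"dx":0,"dy":-0.001,"dz":0.08,"ax":0,"ay":0,"az":0,"fingers":-1},{"dx":0,"dy":-0.001,"dz":0.08,"ax":0,"ay":0,"az":0,"fingers":0.5},{"dx":0,"dy":-0.001,"dz":0.08,"ax":0,"ay":0,"az":0,"fingers":0.8},{"dx":0,"dy":-0.001,"dz":0.08,"ax":0,"ay":0,"az":0,"fingers":1},{"dx":0,"dy":-0.001,"dz":0.08,"ax":0,"ay":0,"az":0,"fingers":1},{"dx":0,"dy":-0.001,"dz":0.04,"ax":0,"ay":0,"az":0,"fingers":1},{"dx":0,"dy":-0.001,"dz":-0.05,"ax":0,"ay":0,"az":0,"fingers":1},{"dx":0,"dy":-0.001,"dz":-0.05,"ax":0,"ay":0,"az":0,"fingers":1},{"dx":0,"dy":0.06,"dz":-0.05,"ax":0,"ay":0,"az":0,"fingers":1},{"dx":0,"dy":0.12,"dz":-0.05,"ax":0,"ay":0,"az":0,"fingers":1},{"dx":0,"dy":0.18,"dz":-0.05,"ax":0,"ay":0,"az":0,"fingers":1},{"dx":0,"dy":0.24,"dz":-0.05,"ax":0,"ay":0,"az":0,"fingers":1},{"dx":0,"dy":0.30,"dz":-0.05,"ax":0,"ay":0,"az":0,"fingers":1},{"dx":0,"dy":0.36,"dz":-0.05,"ax":0,"ay":0,"az":0,"fingers":1},{"dx":0,"dy":0.42,"dz":-0.05,"ax":0,"ay":0,"az":0,"fingers":1},{"dx":0,"dy":0.42,"dz":-0.05,"ax":0,"ay":0,"az":0,"fingers":1}]'
python3 - <<'E'
from h import *
im,D=bot.read_camera('top'); cv2.imwrite('pics/t7.png',im); hsv=cv2.cvtColor(im,cv2.COLOR_BGR2HSV)
box=np.zeros(D.shape,bool); box[172:274,122:225]=1
k,l,st,_=cv2.connectedComponentsWithStats((box&(hsv[...,2]<35)).astype(np.uint8))
for i in range(1,k):
    if st[i,4]<100: continue
    v,u=np.nonzero((l==i)&(D>0)); P=world('top',D,u,v); A=np.c_[P[:,:2]-P[:,:2].mean(0),np.ones(len(P))]
    c=np.linalg.lstsq(A,P[:,2],rcond=None)[0]; rc=cv2.minAreaRect((P[:,:2]*1000).astype(np.float32))
    print('z',round(c[2]*1000,1),'tilt deg',np.degrees(c[:2]).round(2),np.round(rc[0],1),np.round(rc[1],1),round(rc[2],1))
E
```

```text
time: 24.0
tool_pos: [0.5911, -0.1373, 0.1512]
tcp_rot: [3.139, 0.126, 0.007]
wrist_force: [-0.3, 0.2, -0.1]
width: 0.998
z 37.1 tilt deg [0.19 1.96] [564.  184.4] [71.4 38.2] 4.4
z 37.3 tilt deg [0.75 0.79] [553.4 286.2] [50.  51.1] 57.4
z 36.9 tilt deg [0.55 0.63] [459.5 174.3] [49.2 49.6] 4.6
z 37.1 tilt deg [0.83 2.35] [449.6 277.9] [33.2 35.2] 1.9
```

View pics/t7.png

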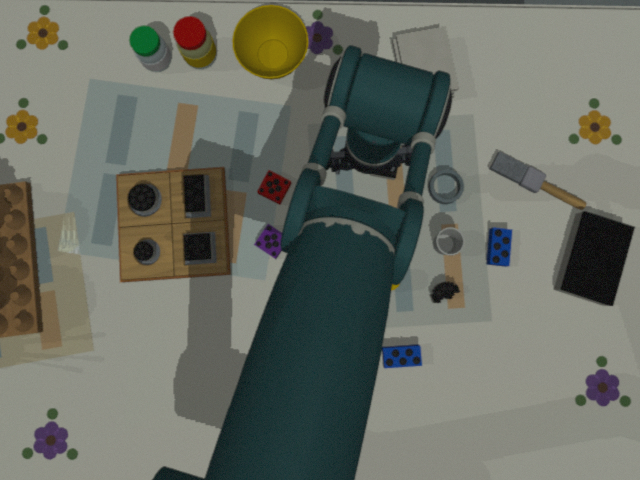

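All four casts are in their recesses, at (144,198), (197,194), (146,251) and (198,247). Their tops are level at about 37 mm, and the gripper is clear.

```bash
python3 -c "
from workcell import bot
print(bot.finish_job())"
```

```text
the job is handed in; nothing more can be done
None
```

I put all four whole casts (oblong, square, small round and big round) in their own recesses, painted side up, and handed the job in at about 24 s.

- **Fit:** in the last depth check all four tops were level at about 37 mm and each cast was within about 2.5 mm of its recess centre. That matches casts resting on the felt. The fitted tilts were 2.4° or less, small enough to be depth noise.
- **Left alone:** I never touched the two broken casts or the red, purple and blue look-alikes. In the last picture the broken round and the look-alikes are in place. The arm hid the broken square, but an earlier picture, taken before the last grasp, showed it in its place.
- **Faults:** the first move call was refused because of missing keys, and nothing moved. No other check failed or disagreed.

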